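# Check and reset the work rest gaps of a bench grinder

### The job

Check the grinder's two work rests: take the red-handled gap gauge from its wooden block and try its blade from above in the gap between rest and wheel, at the left wheel first and then at the right, lowering it until it either slips well in or jams on the rest. Where it slips in, the gap is too wide: push that rest towards its wheel until the gap is clearly narrower than the gauge's blade but the rest does not touch the wheel. Finish with both gaps like that and the gauge standing fully home in its block again, and do not disturb the other things on the bench.

Things in the scene. Friction and masses are not known exactly. Their poses are not given: they have to be found in the camera images.
- grinder: grey double-ended bench grinder, unplugged, fixed, about 320 mm long (y) and 220 mm high; origin on the bench under the middle of the spindle; x points from the rests back through the wheels, y along the spindle to the left wheel (as the robot sees it), z up. The wheels are 150 mm across, their middle planes at y = +130 and -130 mm, their faces at x = -75 mm.
- left_face (a point): foremost point of the left wheel (+y end), in the middle of its 22 mm width, level with the rest's top, 135 mm above the bench; axes as the grinder's. The wheel does not turn. The gap lies right in front (-x), open from above and clear to 35 mm below. The guard and spark arrestor begin 25 mm behind this point and reach 90 mm above it.
- right_face (a point): foremost point of the right wheel (-y end), in the middle of its 22 mm width, level with the rest's top, 135 mm above the bench; axes as the grinder's. The wheel does not turn. The gap lies right in front (-x), open from above and clear to 35 mm below. The guard and spark arrestor begin 25 mm behind this point and reach 90 mm above it.
- rest_1_edge (a point): middle of the inner edge, on the top face, of the sliding steel table of a work rest (at either wheel, varies); axes as the grinder's. Table 64 mm wide, 44 deep, 6 thick; slides only along the grinder's x, 0 (touching the wheel) to 22 mm of gap; a push of 7 N moves it and it stays put. Push on its upright front lip: 64 mm wide, reaching 20 mm down from the top, front face 44 mm in front (-x) of this point.
- rest_2_edge (a point): middle of the inner edge, on the top face, of the sliding steel table of a work rest (at either wheel, varies); axes as the grinder's. Table 64 mm wide, 44 deep, 6 thick; slides only along the grinder's x, 0 (touching the wheel) to 22 mm of gap; a push of 7 N moves it and it stays put. Push on its upright front lip: 64 mm wide, reaching 20 mm down from the top, front face 44 mm in front (-x) of this point.
- gauge_handle (a point): centre of the red handle (black bands) of the gap gauge: 16 mm (x) by 26 mm (y) by 44 mm (z); grip it across the 26 mm. Own axes: x through the blade's thickness, y its width, z up from blade to handle. The steel blade below is 4 mm thick, 16 wide, 60 long; its tip is 82 mm below this point. A right gap is about 2 mm and the blade jams on the rest; a wrong one is 8 to 12 mm.
- gauge_tip (a point): middle of the lower end of the gauge's blade; axes as the gauge's
- slot (a point): middle of the mouth of the slot in the fixed wooden block (56 x 74 x 66 mm), on its top, 66 mm above the bench; axes as the block's. Slot 8 mm wide (x), 21 long (y), 63 deep, 2 mm chamfers. Fully home, the gauge stands with its handle's underside flat on the block and its tip 60 mm below this point, either way round.
- head: loose grey iron golf club head lying on the bench right of the grinder, a bystander, 93 x 125 x 20 mm, origin under its middle
- jar: loose glass jar with a blue-green lid, a bystander, 56 mm across, 74 mm high, origin at its foot
- tin: loose red tin box, a bystander, 87 x 118 x 44 mm, origin under its middle
- gauge: the same gauge as a whole; origin at the lower end of its blade
- rest_1: the whole of rest 1: fixed bracket and sliding table; origin on its wheel's foremost point, level with the table's top
- rest_2: the whole of rest 2: fixed bracket and sliding table; origin on its wheel's foremost point, level with the table's top

How it is judged (in metres and radians):
On the way, in this order (a step that is already met when the one before it is completed fails the run):
1. upright blade, thickness across the gap, centre within 10 mm before the left wheel's face: 8 mm down in the gap, or, where the gap is under 4 mm, pressed on the rest with over 1.5 N (x of gauge_tip in the frame of left_face between -0.01 and 0.001 m and y of gauge_tip in the frame of left_face between -0.01 and 0.01 m and angle between gauge_tip's own z axis and vertical below 0.2 rad and angle between the x axis of gauge and the x axis of grinder, either way round below 0.3 rad and (z of gauge_tip in the frame of left_face below -0.008 m or (z of gauge_tip in the frame of left_face below 0.004 m and contact force between gauge and rest_1 above 1.5 N and x of rest_1_edge in the frame of grinder above -0.079 m) or (z of gauge_tip in the frame of left_face below 0.004 m and contact force between gauge and rest_2 above 1.5 N and x of rest_2_edge in the frame of grinder above -0.079 m))), for 0.1 s.
2. the same at the right gap (x of gauge_tip in the frame of right_face between -0.01 and 0.001 m and y of gauge_tip in the frame of right_face between -0.01 and 0.01 m and angle between gauge_tip's own z axis and vertical below 0.2 rad and angle between the x axis of gauge and the x axis of grinder, either way round below 0.3 rad and (z of gauge_tip in the frame of right_face below -0.008 m or (z of gauge_tip in the frame of right_face below 0.004 m and contact force between gauge and rest_1 above 1.5 N and x of rest_1_edge in the frame of grinder above -0.079 m) or (z of gauge_tip in the frame of right_face below 0.004 m and contact force between gauge and rest_2 above 1.5 N and x of rest_2_edge in the frame of grinder above -0.079 m))), for 0.1 s.
At the end, for the whole second after the job is handed in: both rests stand 0.5 to 4 mm from their wheels (the blade is 4 mm thick), and the gauge stands released and at rest in its block's slot, upright within 0.1 rad, its tip at least 57 mm below the slot's mouth (x of rest_1_edge in the frame of grinder between -0.079 and -0.0755 m and x of rest_2_edge in the frame of grinder between -0.079 and -0.0755 m and z of gauge_tip in the frame of slot below -0.057 m and horizontal distance between gauge_tip and slot below 0.008 m and angle between gauge_tip's own z axis and vertical below 0.1 rad and linear speed of gauge below 0.02 m/s); the robot touches nothing.
It fails at once if the loose iron head is moved by more than 30 mm (distance of head from where it was at the start of the episode above 0.03 m).
It fails at once if the jar is moved by more than 30 mm (distance of jar from where it was at the start of the episode above 0.03 m).
It fails at once if the tin box is moved by more than 30 mm (distance of tin from where it was at the start of the episode above 0.03 m).
It also fails if it takes over 67 s, if anything falls off the work surface, if the arm or the gripper's body presses on something with over 40 N, if the wrist force passes 120 N, or if a joint passes its speed limit or range.

### The arm

A 7-joint arm with a two-finger parallel gripper is mounted at the origin on a cart in front of the work surface, level with it; the furniture and walls round the work are solid. World frame = base frame: x ahead of the robot, y to its left, z up, the work surface at z = 0. Lengths are in mm, angles in degrees, forces in N, time in s.
With the tool pointing down it reaches from about 425 to 925 mm from the base axis. Payload 6.8 kg.
Tool frame: the origin (TCP) lies at the very end of the fingers, on their centre line; the grasp point (between the pads) lies 19 mm behind it; z points along the fingers, x is the direction in which the jaws open and shut, and the axes are right-handed (so a half turn about z gives the same grasp; the last joint's range is limited). The gripper opens to 85 mm and grips with 20 to 120 N. Pads are 22 mm wide; open, the fingers measure 114 mm over their backs; the gripper's body (76 mm by 85 mm) begins 54 mm behind the grasp point. The pads swing forward as they close: fully open they stand 13 mm farther back than shut.
Start: joints at [65.77, 27.33, 1.283, 89.118, -0.659, 63.558, -4.761], TCP at [209.007, -641.844, 231.308] pointing down, gripper open.
Joint ranges: [-169.35, 169.35], [-19.33, 120.38], [-80.79, 83.38], [13.8, 139.57], [-78.32, 258.32], [9.67, 109.79], [-169.56, 169.56]. Speed limits (degrees/s): [136.94, 136.94, 180, 180, 180, 180, 180].

### API

Orientations are given as [roll, pitch, yaw] about the fixed x, y, z axes, in that order (R = Rz(yaw) Ry(pitch) Rx(roll)).
In Python, from rig import ctrl gives the robot as it stands. The module is installed in compiled form; this text tells all that it offers.
- The arm moves only by the tool carry_out, never from a script. Its argument "steps" is a list of rows, each a list of 5 numbers: the closure, from -1 (fully open) to 1 (shut), then the shift along the world's x, y, z in cm, then the turn about the world's z in degrees. A call has 1 to 5 rows; each row shifts and turns the commanded pose from where the row before left it; what a row does not reach is not made up. A row lasts 1/12 s, in which the tool goes at most 41.7 mm and 7.16 degrees, less where a joint would pass 70% of its speed; a pose out of reach is approached as far as the arm can. A call is refused whole if a number of a shift passes 4.17 or a number of a turn 7.16, either way. A call with a gripper value outside its range is refused whole. The fingers move at their own pace and stop on an object; "grip_force" is the grip in N (left out, the last holds). Time passes only in rows, so rows that do not move let the fingers close. It gives the time, the measured TCP pose, the force and the opening at its end, in the units of the state.
- ctrl.get_obs(): the state, without advancing time (a new reading comes with each control period).
- ctrl.capture(name): name is "side" or "top" or "wrist"; returns the picture (384x512x3 uint8, blue, green, red); there is no depth.
- ctrl.get_calibration(name): a dict with "intrinsics" (3x3 intrinsics, pixels), "rvec" (rotation vector, rad) and "tvec" (3), from world to camera coordinates, as OpenCV has them. Camera axes: x right, y down, z forward; pixel columns grow to the right and rows downward; lengths in mm; the calibration is good to about 2 mm. A picture is of the moment at which its call begins: read the wrist's pose just before it. get_calibration takes no time and is no camera call; for the wrist camera it gives the pose at the moment of the call.
- ctrl.job_done(): hands the job in, once; it reports no verdict.
The state is a dict: "t": time; "q": joint angles; "joint_vel": joint speeds; "effort": joint torques, N m; "eef_pos": TCP position; "eef_rot": TCP orientation; "contact_force": force on the tool from outside, world axes, zero at the start; "torque": the same for the moment, N m; "finger_gap": opening from 0.0 (shut) to 1.0 (fully open).
Only numpy, scipy, OpenCV 4.12 (cv2) and the standard library are available. Lean on these libraries where they do the work, as an engineer would, in place of code of your own. Each camera call takes 0.05 s, during which the arm holds its last target.

## Working session

There is one attempt and no reset: what is moved stays moved. The work goes in short steps, Python scripts to look and compute and a tool call to move; the robot and the scene stay as the last step left them, time stands still between calls to the robot, and variables do not carry over. Pictures are saved under pics/ and viewed, and the job is handed in when it is done.

Besides the shell and the picture viewer there is one more tool, called after "Call:" as name(argument=value, ...), one argument or row to a line, values as JSON. carry_out: Moves the arm, as the interface text tells. Its arguments: {"type":"object","properties":{"steps":{"type":"array","items":{"type":"array","items":{"type":"number"}}},"grip_force":{"type":"number"}},"required":["steps"]}

```bash
mkdir -p pics; cat > h.py <<'E'
import numpy as np,cv2
from rig import ctrl
def cal(n):
    c=ctrl.get_calibration(n); return np.array(c["intrinsics"],float),np.array(c["rvec"],float),np.array(c["tvec"],float)
def proj(c,P):
    K,r,t=c; return cv2.projectPoints(np.array(P,float).reshape(-1,3),r,t,K,None)[0].reshape(-1,2)
def ray(c,uv):
    K,r,t=c; R=cv2.Rodrigues(r)[0]; d=R.T@np.linalg.inv(K)@np.array([uv[0],uv[1],1.]); return -R.T@t.ravel(),d/np.linalg.norm(d)
def atz(c,uv,z):
    o,d=ray(c,uv); return o+d*(z-o[2])/d[2]
def tri(c1,u1,c2,u2):
    o1,d1=ray(c1,u1);o2,d2=ray(c2,u2)
    A=np.array([d1,-d2]).T; s=np.linalg.lstsq(A,o2-o1,rcond=None)[0]
    a=o1+d1*s[0];b=o2+d2*s[1]; return (a+b)/2,np.linalg.norm(a-b)
def snap(n,f,crop=None,k=1):
    im=ctrl.capture(n)
    cv2.imwrite('pics/raw_'+f,im)
    if crop: x0,y0,x1,y1=crop; im=im[y0:y1,x0:x1]
    if k!=1: im=cv2.resize(im,None,fx=k,fy=k,interpolation=cv2.INTER_CUBIC)
    cv2.imwrite('pics/'+f,im)
E
python3 - <<'E'
from h import *
o=ctrl.get_obs();print({k:np.round(v,2) for k,v in o.items()})
for n in ['side','top','wrist']:
    c=cal(n);snap(n,n+'0.png');print(n,ray(c,(256,192)),c[0][0,0])
E
```

```text
{'t': np.float64(0.0), 'q': array([65.77, 27.38,  1.28, 89.18, -0.66, 63.56, -4.76]), 'joint_vel': array([ 0.07, -0.02,  0.05, -0.  , -0.03, -0.02,  0.08]), 'effort': array([-0.000e+00, -5.964e+01,  1.610e+00, -2.812e+01,  1.000e-02,
        1.000e-02,  0.000e+00]), 'eef_pos': array([ 208.8 , -641.26,  230.29]), 'eef_rot': array([ 1.7999e+02,  1.1000e-01, -7.1960e+01]), 'contact_force': array([ 0.1 ,  0.16, -0.07]), 'torque': array([ 0.01, -0.03, -0.05]), 'finger_gap': np.float64(1.0)}
side (array([-285.52177856, 1528.31508935,  738.98051029]), array([ 0.46705659, -0.8096695 , -0.35537789])) 495.38333002991084
top (array([ 299.96188272,   14.2681053 , 1458.94042979]), array([ 0.19544413, -0.04463603, -0.97969853])) 457.3182888151894
wrist (array([ 277.98824447, -619.27141139,  372.5162953 ]), array([-0.27457742, -0.10186444, -0.95615421])) 268.3480421455551
```

View pics/top0.png

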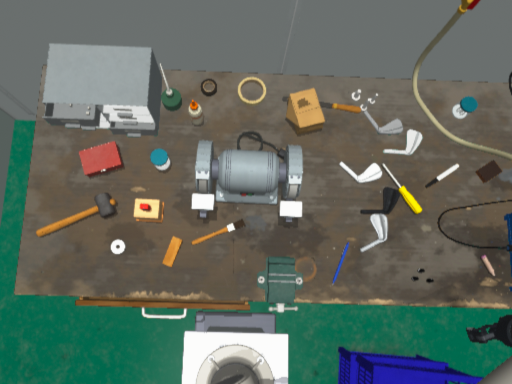

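View pics/side0.png

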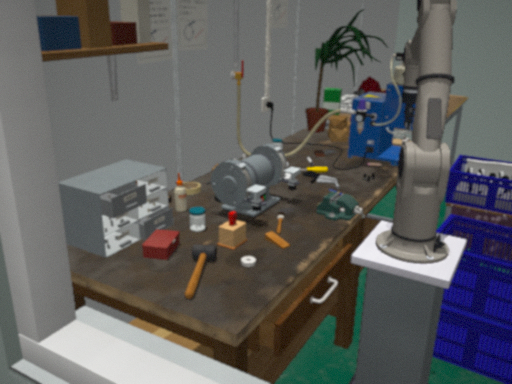

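View pics/wrist0.png

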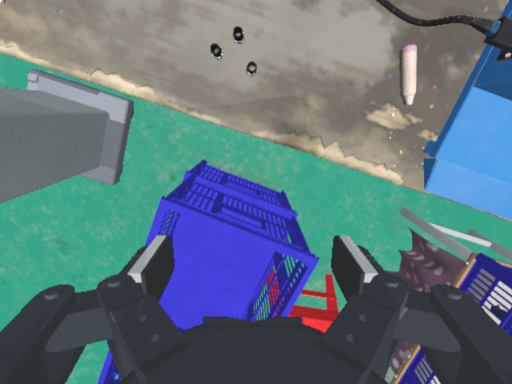

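The top view shows the gauge and block at about (147,208), the left rest at (203,202) and the right rest at (291,209). I'll zoom in to get finer pixel positions.

```bash
python3 - <<'E'
from h import *
a=cv2.imread('pics/raw_top0.png');b=cv2.imread('pics/raw_side0.png')
def z(im,x0,y0,w,h,k,f): cv2.imwrite('pics/'+f,cv2.resize(im[y0:y0+h,x0:x0+w],None,fx=k,fy=k,interpolation=cv2.INTER_CUBIC))
z(a,120,130,195,105,4,'t1.png'); z(b,190,140,110,115,5,'s1.png')
c=cal('top')
for uv,zz in [((149,210),66),((203,202),135),((291,209),135),((147,208),110)]: print(uv,np.round(atz(c,uv,zz),1))
E
```

```text
(149, 210) [510.3 277.4  66. ]
(203, 202) [528.8 108.7 135. ]
(291, 209) [ 516.7 -150.2  135. ]
(147, 208) [509.5 275.4 110. ]
```

View pics/t1.png

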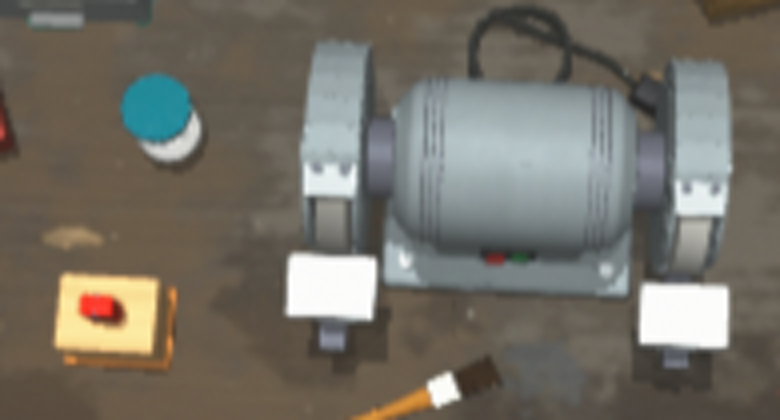

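View pics/s1.png

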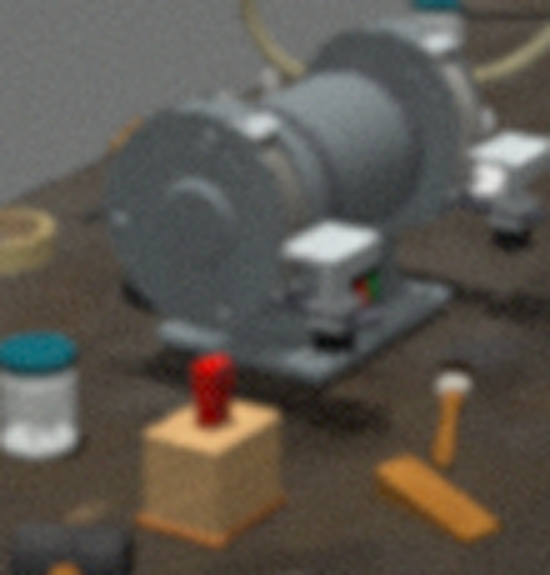

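```bash
python3 - <<'E'
from h import *
c=cal('top')
def Z(p,z): return atz(c,((p[0]+.5)/4-.5+120,(p[1]+.5)/4-.5+130),z)[:2]
for nm,P,z in [('block',[(62,272),(160,278),(154,353),(54,349)],66),('L',[(289,253),(378,256),(374,320),(286,315)],135),('R',[(642,284),(729,285),(727,348),(638,346)],135)]:
    W=np.array([Z(p,z) for p in P]);print(nm,W.mean(0).round(1));print(W.round(1).tolist())
    e=W[0]-W[1]+W[3]-W[2];print('yaw',np.degrees(np.arctan2(-e[0],e[1])))
    e=W[0]-W[3]+W[1]-W[2];print('yaw',np.degrees(np.arctan2(e[1],e[0])))
print('handle', Z((101,305),110))
E
```

```text
block [516.8 285.5]
[[547.4, 322.5], [545.2, 247.2], [487.0, 248.0], [487.5, 324.1]]
yaw -1.0243720045714904
yaw -1.0969770924667757
L [531.5 110.1]
[[554.9, 142.6], [554.9, 77.2], [507.2, 78.1], [508.8, 142.4]]
yaw -0.6839775382937295
yaw -0.4189892694834921
R [ 518.1 -149.1]
[[540.6, -117.8], [542.1, -182.2], [495.1, -180.9], [494.4, -115.5]]
yaw 0.9327271739781925
yaw -2.1729360833617832
handle [515.65373994 282.13098688]
```

Call:
carry_out(
  steps=[
    [-1,2.8,2.8,1.0,7],
    [-1,2.8,2.8,1.0,7],
    [-1,2.8,2.8,1.0,7],
    [-1,2.8,2.8,1.0,7],
    [-1,2.8,2.8,1.0,7],
  ],
)

```text
t: 0.57
eef_pos: [349.9, -500.2, 281.6]
eef_rot: [180.0, 0.0, -36.6]
contact_force: [0.4, -1.2, 0.7]
finger_gap: 0.997
```

Call:
carry_out(
  steps=[
    [-1,2.8,2.8,1.0,7],
    [-1,2.8,2.8,1.0,7],
    [-1,2.8,2.8,1.0,7],
    [-1,2.8,2.8,1.0,7],
    [-1,2.8,2.8,1.0,7],
  ],
)

```text
t: 0.98
eef_pos: [489.8, -360.2, 331.7]
eef_rot: [180.0, 0.0, -1.6]
contact_force: [0.1, -1.3, -0.2]
finger_gap: 1.002
```

Call:
carry_out(
  steps=[
    [-1,0,4,0,7],
    [-1,0,4,0,7],
    [-1,0,4,0,7],
    [-1,0,4,0,7],
    [-1,0,4,0,7],
  ],
)

```text
t: 1.4
eef_pos: [488.5, -160.0, 331.1]
eef_rot: [-180.0, 0.0, 33.4]
contact_force: [0.5, 0.1, 0.1]
finger_gap: 0.999
```

Call:
carry_out(
  steps=[
    [-1,0,3,0,7.1],
    [-1,0,3,0,7.1],
    [-1,0,3,0,7.1],
    [-1,0,3,0,7.1],
    [-1,0,2,0,7.1],
  ],
)

```text
t: 1.82
eef_pos: [488.5, -18.6, 331.4]
eef_rot: [180.0, -0.0, 69.1]
contact_force: [0.6, 0.9, -0.1]
finger_gap: 1.001
```

Call:
carry_out(
  steps=[
    [-1,0,0,0,7],
    [-1,0,0,0,7],
    [-1,0,0,0,7],
    [-1,0,0,0,0],
    [-1,0,0,0,0],
  ],
)

```text
t: 2.23
eef_pos: [488.8, -22.0, 331.1]
eef_rot: [-180.0, -0.0, 89.3]
contact_force: [-0.1, 0.2, 0.8]
finger_gap: 1.001
```

```bash
python3 - <<'E'
from h import *
np.save('c1.npy',np.array([0]));c=cal('wrist')
import pickle;pickle.dump(c,open('c1.pkl','wb'))
snap('wrist','w1.png',None,1.5)
o=ctrl.get_obs();print(o['t'],o['eef_pos'],o['eef_rot'])
E
```

```text
2.2833 [488.86897593 -22.0254163  331.16934308] [-1.79979910e+02  1.86831484e-03  8.92972542e+01]
```

View pics/w1.png

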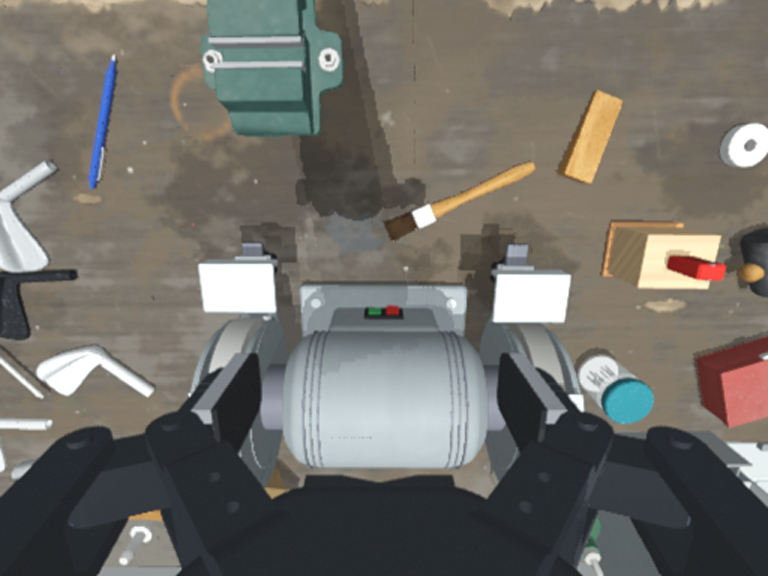

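```bash
python3 - <<'E'
from h import *
a=cv2.imread('pics/raw_w1.png')
def z(im,x0,y0,w,h,k): return cv2.resize(im[y0:y0+h,x0:x0+w],None,fx=k,fy=k,interpolation=cv2.INTER_CUBIC)
cv2.imwrite('pics/w1z.png',np.vstack([z(a,120,150,90,80,6)[:, :540],z(a,310,150,90,80,6)])[:, :] if 0 else np.hstack([z(a,125,155,66,75,6),z(a,322,155,66,75,6)]))
cv2.imwrite('pics/w1b.png',z(a,390,135,110,70,7))
E
```

```text
(no output)
```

View pics/w1z.png

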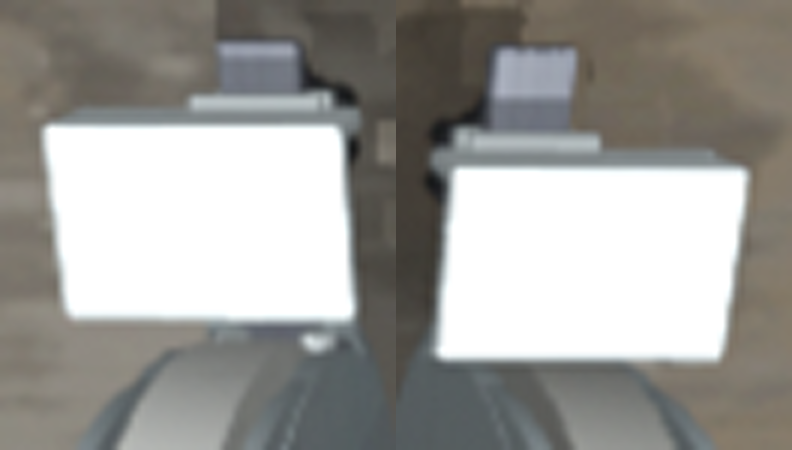

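View pics/w1b.png

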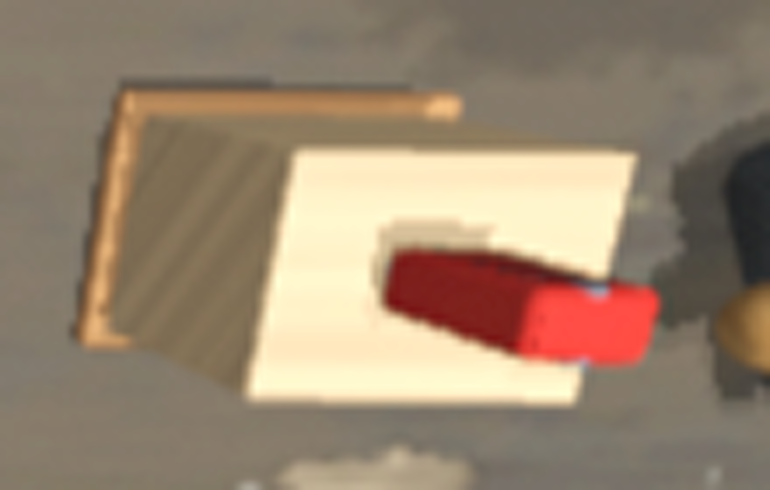

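```bash
python3 - <<'E'
from h import *
import pickle;c=pickle.load(open('c1.pkl','rb'))
def rw(p,ox,oy,k,px=0): return ((p[0]-px+.5)/k-.5+ox,(p[1]+.5)/k-.5+oy)
def show(n,W):
    W=np.array(W)[:,:2];print(n,W.round(1).tolist(),'ctr',W.mean(0).round(1))
    e=W[1]-W[0]+W[2]-W[3];f=W[3]-W[0]+W[2]-W[1];print(' yaws',np.degrees(np.arctan2(-e[0],e[1])).round(2),np.degrees(np.arctan2(f[1],f[0])).round(2))
show('L',[atz(c,rw(p,322,155,6,396),135) for p in [(453,167),(748,169),(724,359),(438,358)]])
show('R',[atz(c,rw(p,125,155,6),135) for p in [(45,126),(341,126),(354,318),(68,318)]])
show('blk',[atz(c,rw(p,390,135,7),66) for p in [(293,151),(637,153),(578,404),(248,400)]])
show('handletop',[atz(c,rw(p,390,135,7),110) for p in [(540,287),(660,290),(640,365),(523,357)]])
E
```

```text
L [[508.2, 80.4], [509.4, 144.6], [553.8, 144.7], [552.7, 80.2]] ctr [531.  112.5]
 yaws -1.01 -0.09
R [[495.9, -177.8], [496.7, -114.0], [540.8, -114.9], [540.0, -178.8]] ctr [ 518.3 -146.4]
 yaws -0.7 -1.27
blk [[487.2, 251.4], [488.6, 326.5], [545.9, 326.3], [544.0, 251.3]] ctr [516.4 288.9]
 yaws -1.23 -0.16
handletop [[507.4, 275.9], [508.3, 299.8], [523.8, 299.4], [521.9, 275.5]] ctr [515.4 287.7]
 yaws -3.43 -1.36
```

Call:
carry_out(
  steps=[
    [-1,0.3,3.9,0,0],
    [-1,0.3,3.9,0,0],
    [-1,0.3,3.9,0,0],
    [-1,0.3,3.9,0,0],
    [-1,0.3,3.9,0,0],
  ],
)

```text
t: 2.7
eef_pos: [504.0, 174.6, 331.4]
eef_rot: [180.0, 0.0, 89.3]
contact_force: [1.3, 0.1, -0.6]
finger_gap: 0.999
```

Call:
carry_out(
  steps=[
    [-1,0.4,3.9,0,0],
    [-1,0.4,3.9,0,0],
    [-1,0.4,3.7,-1.5,0],
    [-1,0,0,-4,0],
    [-1,0,0,-4,0],
  ],
)

```text
t: 3.12
eef_pos: [515.9, 292.4, 236.5]
eef_rot: [179.8, -0.2, 89.6]
contact_force: [0.0, -0.7, -1.3]
finger_gap: 1.004
```

Call:
carry_out(
  steps=[
    [-1,0,0,-1.5,0],
    [-1,0,0,0,0],
    [-1,0,0,0,0],
  ],
)

```text
t: 3.37
eef_pos: [515.9, 288.0, 221.0]
eef_rot: [-179.9, 0.0, 89.4]
contact_force: [-0.4, -1.1, -0.1]
finger_gap: 1.0
```

```bash
python3 - <<'E'
from h import *
c=cal('wrist')
import pickle;pickle.dump(c,open('c2.pkl','wb'))
snap('wrist','w2.png',None,1.5)
o=ctrl.get_obs();print(o['t'],o['eef_pos'],o['eef_rot'],ray(c,(256,192)))
E
```

```text
3.4167 [516.58675614 288.64199616 222.44902841] [ 1.79946303e+02 -5.93873934e-02  8.94323307e+01] (array([443.74752086, 288.61517222, 363.17425   ]), array([ 0.29163258,  0.01045939, -0.95647323]))
```

View pics/w2.png

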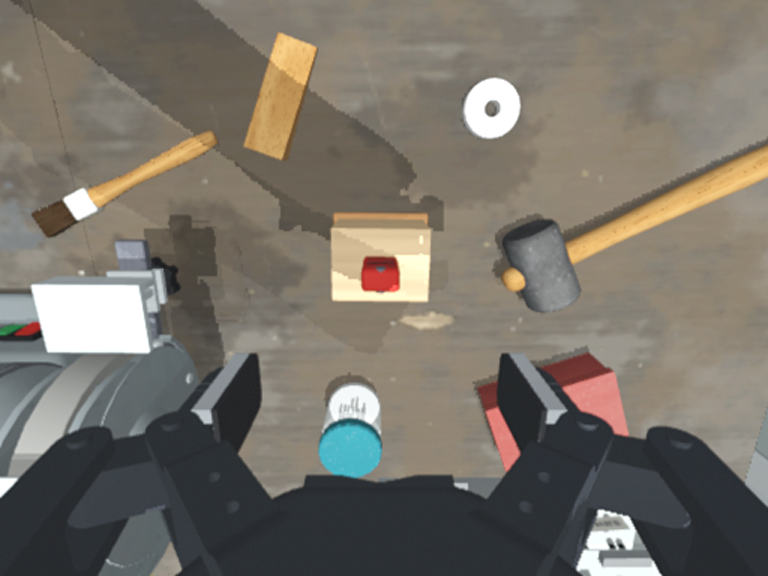

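```bash
python3 - <<'E'
from h import *
a=cv2.imread('pics/raw_w2.png')
cv2.imwrite('pics/w2z.png',cv2.resize(a[135:210,210:300],None,fx=8,fy=8,interpolation=cv2.INTER_CUBIC))
E
```

```text
(no output)
```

View pics/w2z.png

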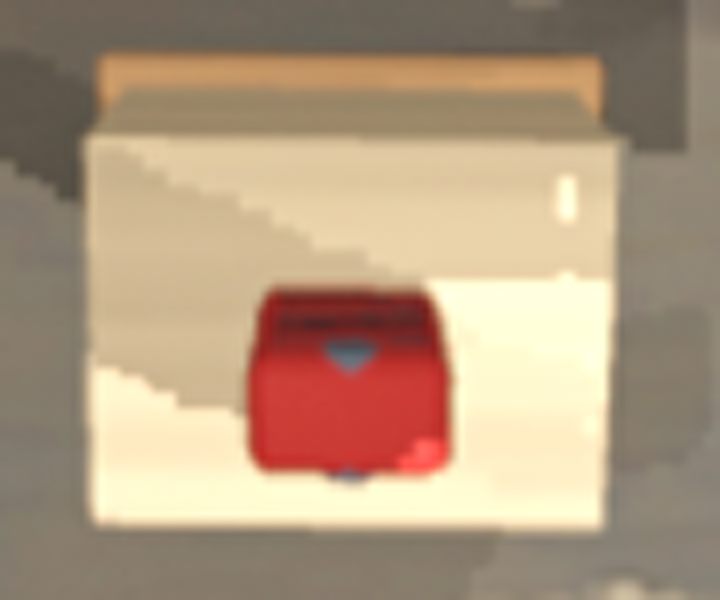

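```bash
python3 - <<'E'
from h import *
import pickle;c=pickle.load(open('c2.pkl','rb'))
def rw(p,ox,oy,k,px=0): return ((p[0]-px+.5)/k-.5+ox,(p[1]+.5)/k-.5+oy)
def show(n,W):
    W=np.array(W)[:,:2];print(n,W.round(1).tolist(),'ctr',W.mean(0).round(1))
    e=W[1]-W[0]+W[2]-W[3];f=W[3]-W[0]+W[2]-W[1];print(' yaws',np.degrees(np.arctan2(-e[0],e[1])).round(2),np.degrees(np.arctan2(f[1],f[0])).round(2))
show('blk',[atz(c,rw(p,210,135,8),66) for p in [(84,136),(618,140),(606,528),(93,526)]])
show('handletop',[atz(c,rw(p,210,135,8),110) for p in [(251,362),(450,362),(450,472),(250,470)]])
# TCP ref: where is tip point projected at handle height
o=ctrl.get_obs();print(o['eef_pos'])
E
```

```text
blk [[487.1, 252.3], [488.4, 326.3], [545.2, 326.1], [544.1, 251.1]] ctr [516.2 289. ]
 yaws -0.92 -0.75
handletop [[508.4, 276.8], [508.6, 301.0], [522.7, 301.1], [522.1, 276.4]] ctr [515.5 288.8]
 yaws -0.89 -0.77
[516.58675614 288.64199616 222.44902841]
```

Call:
carry_out(
  steps=[
    [-1,-0.05,0.05,-3.8,-0.2],
    [-1,0,0,-3.8,0],
    [-1,0,0,-3.5,0],
    [-1,0,0,-2.5,0],
    [-1,0,0,-1.2,0],
  ],
)

```text
t: 3.83
eef_pos: [515.7, 288.0, 72.1]
eef_rot: [-180.0, 0.0, 89.2]
contact_force: [-1.0, -0.2, -0.2]
finger_gap: 1.002
```

Call:
carry_out(
  steps=[
    [-1,0,0,0,0],
    [-1,0,0,0,0],
    [0,0,0,0,0],
  ],
)

```text
t: 4.08
eef_pos: [517.1, 289.9, 75.9]
eef_rot: [179.8, -0.1, 89.3]
contact_force: [0.1, -1.2, -0.6]
finger_gap: 0.884
```

Call:
carry_out(
  steps=[
    [1,0,0,0,0],
    [1,0,0,0,0],
    [1,0,0,0,0],
    [1,0,0,0,0],
    [1,0,0,0,0],
  ],
  grip_force=60,
)

```text
t: 4.5
eef_pos: [515.9, 288.9, 74.1]
eef_rot: [179.9, -0.0, 89.3]
contact_force: [-0.8, -1.6, 6.3]
finger_gap: 0.297
```

Call:
carry_out(
  steps=[
    [1,0,0,0,0],
    [1,0,0,0,0],
  ],
)

```text
t: 4.67
eef_pos: [515.9, 288.8, 74.1]
eef_rot: [179.9, -0.0, 89.3]
contact_force: [-0.7, -1.2, 7.0]
finger_gap: 0.298
```

```bash
python3 - <<'E'
from h import *
snap('wrist','w3.png',None,1.5)
o=ctrl.get_obs();print(o)
E
```

```text
{'t': 4.7167, 'q': array([ -4.49729849,  36.83679458, -41.57304351, 105.83585322,
        31.62606451,  49.43456199,  27.65557632]), 'joint_vel': array([ 0.03941433,  0.06669311,  0.06376328, -0.1221189 ,  0.04770586,
       -0.01948039, -0.02450884]), 'effort': array([-4.19639228e-01, -5.23971677e+01, -1.02022111e+01, -1.92697388e+01,
        3.03573254e-02, -5.13380002e-01,  9.96395356e-04]), 'eef_pos': array([515.91905827, 288.83184904,  74.10818519]), 'eef_rot': array([ 1.79943854e+02, -6.12917346e-03,  8.93292332e+01]), 'contact_force': array([-1.3417984 , -1.73055329,  5.7866641 ]), 'torque': array([-0.37377351,  0.15722915, -0.01294718]), 'finger_gap': 0.2936675148075535}
```

View pics/w3.png

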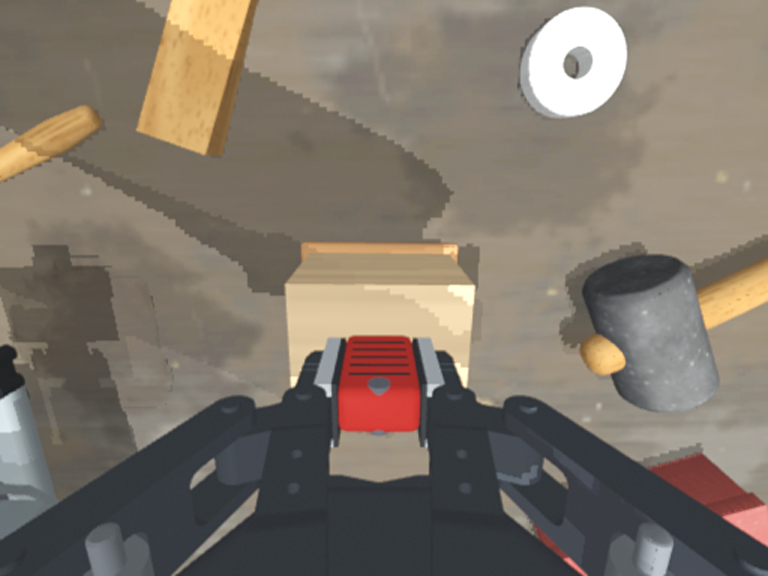

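Call:
carry_out(
  steps=[
    [1,0,0,2,0],
    [1,0,0,4,0],
    [1,0,0,4.1,0],
    [1,0,0,4.1,0],
    [1,0,0,4,0],
  ],
)

```text
t: 5.13
eef_pos: [515.0, 288.5, 257.1]
eef_rot: [-180.0, 0.0, 89.4]
contact_force: [0.6, -0.0, -0.0]
finger_gap: 0.292
```

Call:
carry_out(
  steps=[
    [1,0.68,-3.53,0,0],
    [1,0.68,-3.53,0,0],
    [1,0.68,-3.53,0,0],
    [1,0.68,-3.53,0,0],
    [1,0.68,-3.53,0,0],
  ],
)

```text
t: 5.55
eef_pos: [549.3, 110.3, 255.2]
eef_rot: [-180.0, 0.0, 89.4]
contact_force: [-0.2, 0.2, 0.0]
finger_gap: 0.294
```

Call:
carry_out(
  steps=[
    [1,0,0,0,0],
    [1,0,0,-1.5,0],
    [1,0,0,-1,0],
    [1,0,0,0,0],
    [1,0,0,0,0],
  ],
)

```text
t: 5.97
eef_pos: [548.7, 112.7, 229.6]
eef_rot: [-179.9, 0.0, 89.4]
contact_force: [0.2, -0.3, -0.3]
finger_gap: 0.292
```

```bash
python3 - <<'E'
from h import *
c=cal('wrist')
import pickle;pickle.dump(c,open('c4.pkl','wb'))
snap('wrist','w4.png',None,1.5)
o=ctrl.get_obs();print(o['t'],o['eef_pos'],o['eef_rot'],o['contact_force'])
a=cv2.imread('pics/raw_w4.png')
cv2.imwrite('pics/w4z.png',cv2.resize(a[190:310,190:310],None,fx=5,fy=5,interpolation=cv2.INTER_CUBIC))
snap('side','s4.png',(190,110,300,210),6)
E
```

```text
6.0167 [549.19724394 112.94925696 230.26613931] [-1.79961206e+02 -1.43225704e-02  8.94181258e+01] [ 0.01584691  0.77548631 -0.34074238]
```

View pics/w4.png

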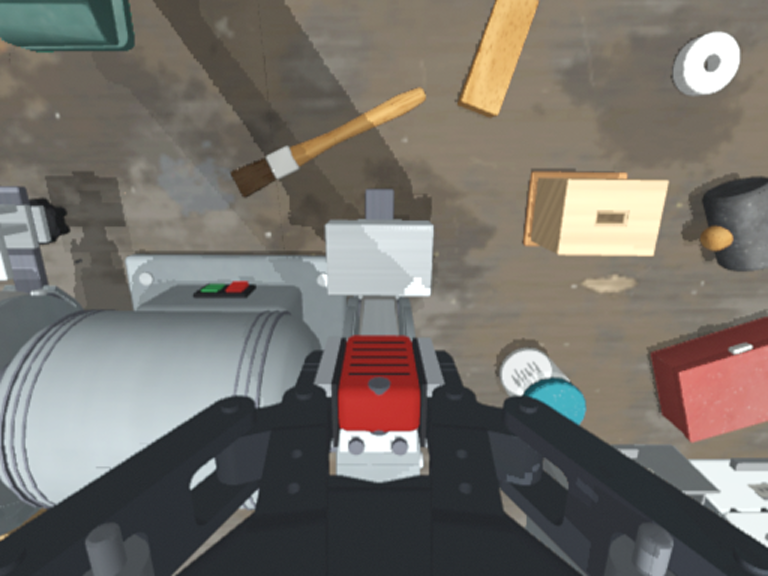

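View pics/s4.png

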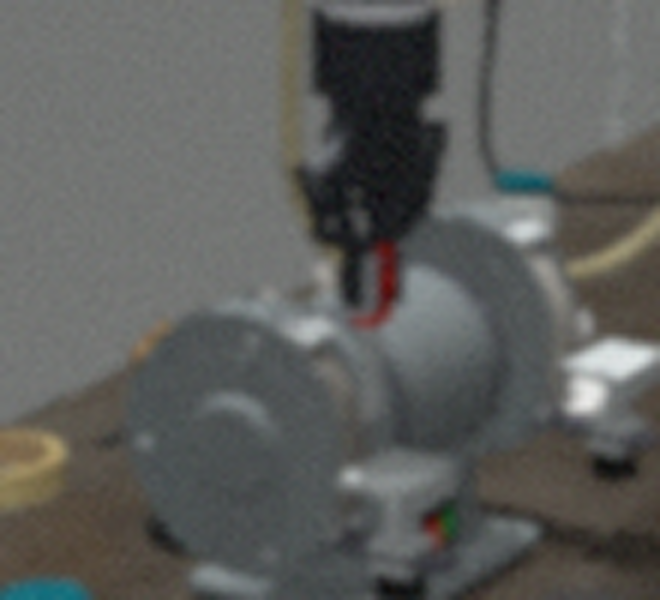

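```bash
python3 - <<'E'
from h import *
import pickle;c=pickle.load(open('c4.pkl','rb'))
P=lambda p:((p[0]+.5)/1.5-.5,(p[1]+.5)/1.5-.5)
for p in [(328,222),(432,222),(431,296),(326,295)]: print(atz(c,P(p),135).round(1))
print('slot',atz(c,P((612,218)),66).round(1))
a=cv2.imread('pics/raw_w4.png')
cv2.imwrite('pics/w4z.png',cv2.resize(a[140:230,205:300],None,fx=7,fy=7,interpolation=cv2.INTER_CUBIC))
E
```

```text
[507.8  83.2 135. ]
[508.4 144.2 135. ]
[554.1 144.8 135. ]
[552.7  79.9 135. ]
slot [516.1 289.   66. ]
```

View pics/w4z.png

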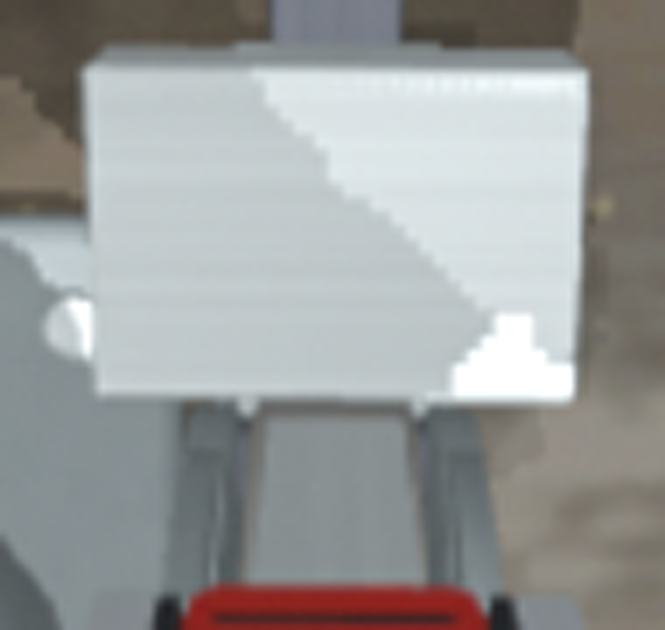

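Call:
carry_out(
  steps=[
    [1,0,0,-1.2,0],
    [1,0,0,-1.0,0],
    [1,0,0,0,0],
    [1,0,0,-0.2,0],
    [1,0,0,0,0],
  ],
)

```text
t: 6.48
eef_pos: [549.3, 112.2, 205.8]
eef_rot: [-180.0, -0.0, 89.3]
contact_force: [-0.1, 0.5, 0.1]
finger_gap: 0.294
```

Call:
carry_out(
  steps=[
    [1,0,0,-0.2,0],
    [1,0,0,0,0],
  ],
)

```text
t: 6.65
eef_pos: [549.6, 112.2, 204.3]
eef_rot: [180.0, -0.0, 89.3]
contact_force: [0.1, -0.2, -1.4]
finger_gap: 0.298
```

Call:
carry_out(
  steps=[
    [1,0,0,-0.15,0],
    [1,0,0,0,0],
  ],
)

```text
t: 6.82
eef_pos: [549.8, 112.3, 203.1]
eef_rot: [180.0, -0.0, 89.3]
contact_force: [0.4, -0.3, 0.0]
finger_gap: 0.294
```

Call:
carry_out(
  steps=[
    [1,0,0,-0.15,0],
    [1,0,0,0,0],
  ],
)

```text
t: 6.98
eef_pos: [550.1, 112.4, 203.0]
eef_rot: [179.9, 0.0, 89.3]
contact_force: [-2.6, -1.6, 10.4]
finger_gap: 0.293
```

Call:
carry_out(
  steps=[
    [1,0,0,0,0],
    [1,0,0,0,0],
    [1,0,0,0,0],
  ],
)

```text
t: 7.23
eef_pos: [550.1, 112.4, 203.0]
eef_rot: [179.9, 0.0, 89.3]
contact_force: [-3.9, -1.2, 11.1]
finger_gap: 0.294
```

```bash
python3 - <<'E'
from h import *
c=cal('wrist')
import pickle;pickle.dump(c,open('c5.pkl','wb'))
o=ctrl.get_obs();print(o['t'],o['eef_pos'],o['contact_force'])
snap('wrist','w5.png',(190,120,320,220),6)
snap('side','s5.png',(190,110,300,210),6)
E
```

```text
7.2333 [550.05457441 112.36605536 202.96679218] [-3.9252802  -1.16870417 11.07369847]
```

View pics/w5.png

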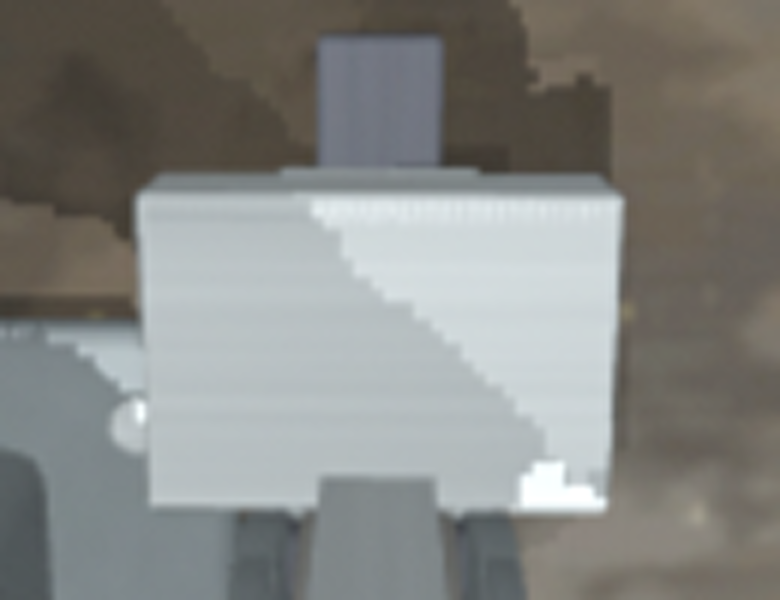

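View pics/s5.png

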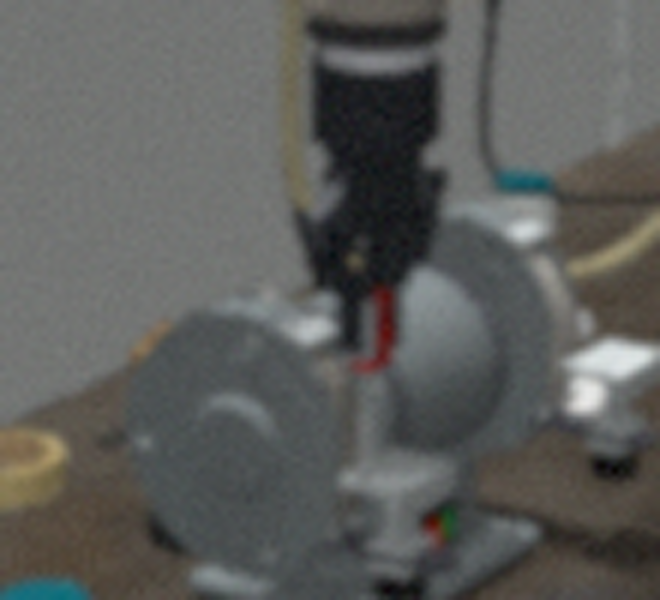

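Call:
carry_out(
  steps=[
    [1,0,0,2,0],
    [1,0,0,3.5,0],
    [1,0,0,3.5,0],
    [1,-0.06,-3.7,0,0],
    [1,-0.06,-3.7,0,0],
  ],
)

```text
t: 7.75
eef_pos: [549.4, 40.6, 294.3]
eef_rot: [179.7, -0.1, 89.7]
contact_force: [1.0, -1.3, -0.7]
finger_gap: 0.293
```

Call:
carry_out(
  steps=[
    [1,-0.06,-3.7,0,0],
    [1,-0.06,-3.7,0,0],
    [1,-0.06,-3.7,0,0],
    [1,-0.06,-3.7,0,0],
    [1,-0.06,-3.7,0,0],
  ],
)

```text
t: 8.17
eef_pos: [544.9, -148.7, 291.4]
eef_rot: [180.0, 0.0, 89.3]
contact_force: [0.7, 0.7, -0.9]
finger_gap: 0.293
```

Call:
carry_out(
  steps=[
    [1,0,0,0,0],
    [1,0,0,-3.5,0],
    [1,0,0,-2,0],
    [1,0,0,0,0],
    [1,0,0,0,0],
  ],
)

```text
t: 8.58
eef_pos: [544.7, -146.5, 235.8]
eef_rot: [-179.9, -0.0, 89.4]
contact_force: [-0.3, -0.3, 0.2]
finger_gap: 0.293
```

```bash
python3 - <<'E'
from h import *
c=cal('wrist')
import pickle;pickle.dump(c,open('c6.pkl','wb'))
o=ctrl.get_obs();print(o['t'],o['eef_pos'],o['eef_rot'],o['contact_force'])
snap('wrist','w6.png',(190,120,320,220),6)
E
```

```text
8.5833 [ 544.7104933  -146.51637724  235.78630598] [-1.79880002e+02 -4.62188301e-02  8.93593521e+01] [-0.31124525 -0.34903749  0.18246762]
```

View pics/w6.png

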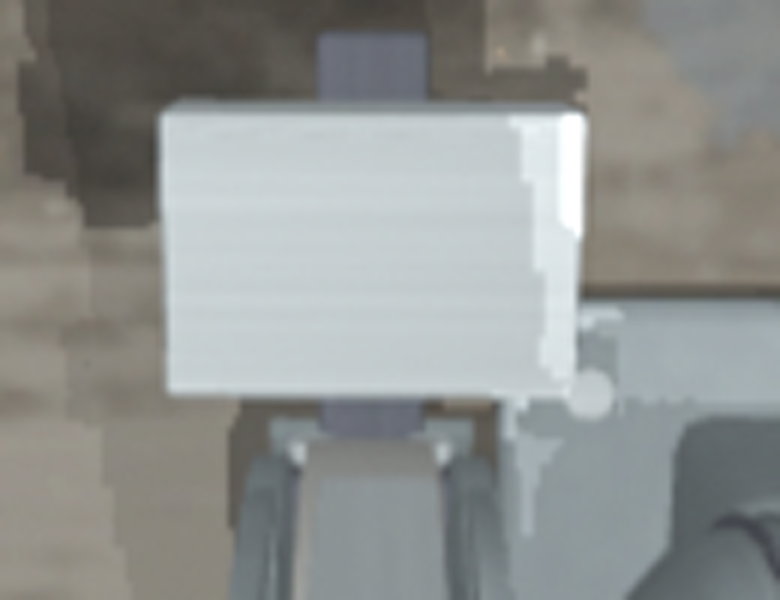

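```bash
python3 - <<'E'
from h import *
import pickle;c=pickle.load(open('c6.pkl','rb'))
r=lambda p:((p[0]+.5)/6-.5+190,(p[1]+.5)/6-.5+120)
for p in [(165,394),(577,396),(372,395),(372,440),(300,440),(445,440),(162,112),(585,112)]: print(p,atz(c,r(p),135).round(1))
# wheel contour for face x=F, centre z135
K,rv,t=c
for F in (549,550,551,552,553):
    th=np.radians(np.arange(-60,60,1.)); P=np.c_[F+75-75*np.cos(th),np.full_like(th,-146.5),135+75*np.sin(th)]
    v=proj(c,P)[:,1]; print(F,(v.min()-120+.5)*6-.5, np.degrees(th[v.argmin()]))
E
```

```text
(165, 394) [ 539.6 -179.6  135. ]
(577, 396) [ 540.6 -115.1  135. ]
(372, 395) [ 540.1 -147.2  135. ]
(372, 440) [ 547.5 -147.3  135. ]
(300, 440) [ 547.4 -158.7  135. ]
(445, 440) [ 547.6 -135.8  135. ]
(162, 112) [ 496. -178.  135.]
(585, 112) [ 496.7 -115.   135. ]
549 429.03964154355316 -17.0
550 434.60703300548397 -17.0
551 440.163054551666 -17.0
552 445.7077409766114 -17.0
553 451.2394397506457 -18.0
```

Call:
carry_out(
  steps=[
    [1,0,0,-1.5,0],
    [1,0,0,-1.2,0],
    [1,0,0,-0.4,0],
    [1,0,0,-0.4,0],
    [1,0,0,0,0],
  ],
)

```text
t: 9.05
eef_pos: [545.2, -146.8, 201.1]
eef_rot: [-180.0, -0.0, 89.3]
contact_force: [-0.2, -0.4, -0.4]
finger_gap: 0.302
```

Call:
carry_out(
  steps=[
    [1,0,0,-0.4,0],
    [1,0,0,-0.4,0],
    [1,0,0,-0.4,0],
    [1,0,0,0,0],
    [1,0,0,0,0],
  ],
)

```text
t: 9.47
eef_pos: [545.2, -146.8, 189.1]
eef_rot: [-180.0, -0.0, 89.3]
contact_force: [0.0, -0.8, -1.4]
finger_gap: 0.298
```

```bash
python3 - <<'E'
from h import *
o=ctrl.get_obs();print(o['t'],o['eef_pos'],o['eef_rot'],o['contact_force'])
snap('wrist','w7.png',(190,120,320,220),6)
E
```

```text
9.4667 [ 545.16690164 -146.83949984  189.08721439] [-1.79972261e+02 -9.80048464e-03  8.93350422e+01] [ 0.02820263 -0.75056233 -1.37480431]
```

View pics/w7.png

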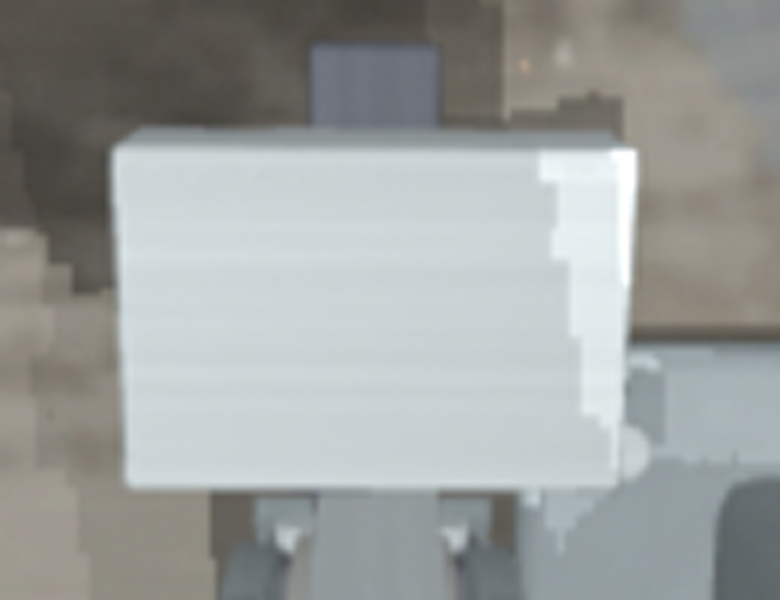

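Call:
carry_out(
  steps=[
    [1,0,0,2.5,0],
    [1,0,0,4,0],
    [1,0,0,4,0],
    [1,-0.26,3.96,0,0],
    [1,-0.26,3.96,0,0],
  ],
)

```text
t: 9.93
eef_pos: [541.9, -69.1, 297.2]
eef_rot: [179.7, 0.1, 89.0]
contact_force: [1.5, 1.8, -1.9]
finger_gap: 0.296
```

Call:
carry_out(
  steps=[
    [1,-0.26,3.96,0,0],
    [1,-0.26,3.96,0,0],
    [1,-0.26,3.96,0,0],
    [1,-0.26,3.96,0,0],
    [1,-0.26,3.96,0,0],
  ],
)

```text
t: 10.35
eef_pos: [526.7, 132.1, 294.8]
eef_rot: [179.9, 0.0, 89.3]
contact_force: [1.1, 0.0, -1.3]
finger_gap: 0.292
```

Call:
carry_out(
  steps=[
    [1,-0.28,3.96,0,0],
    [1,-0.28,3.96,0,0],
    [1,-0.28,3.96,0,0],
    [1,-0.26,3.96,0,0],
    [1,0,0,-3.5,0],
  ],
)

```text
t: 10.77
eef_pos: [515.3, 301.7, 266.3]
eef_rot: [179.5, -0.8, 89.9]
contact_force: [0.1, 2.0, -0.2]
finger_gap: 0.292
```

Call:
carry_out(
  steps=[
    [1,0,0,-4,0],
    [1,0,0,-3.5,0],
    [1,0,0,-2,0],
    [1,0,0,0,0],
    [1,0,0,0,0],
  ],
)

```text
t: 11.18
eef_pos: [515.8, 288.7, 164.1]
eef_rot: [-179.9, 0.0, 89.3]
contact_force: [-0.1, 0.9, -0.4]
finger_gap: 0.296
```

```bash
python3 - <<'E'
from h import *
o=ctrl.get_obs();print(o['t'],o['eef_pos'],o['eef_rot'],o['contact_force'])
c=cal('wrist')
import pickle;pickle.dump(c,open('c8.pkl','wb'))
snap('wrist','w8.png',(190,120,320,220),6)
snap('side','s8.png',(190,130,300,230),6)
E
```

```text
11.1833 [515.82703761 288.69667829 164.10065738] [-1.79912799e+02  2.24610055e-02  8.93463865e+01] [-0.14052249  0.86800429 -0.42665763]
```

View pics/w8.png

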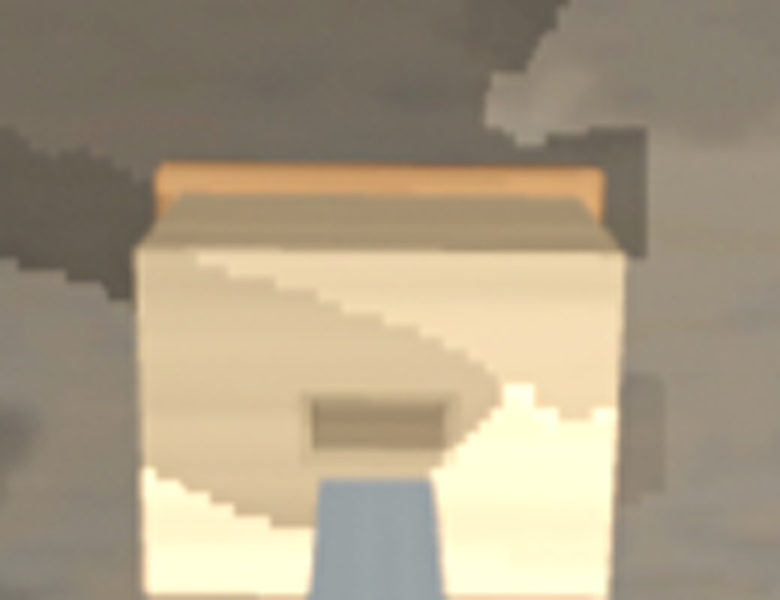

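View pics/s8.png

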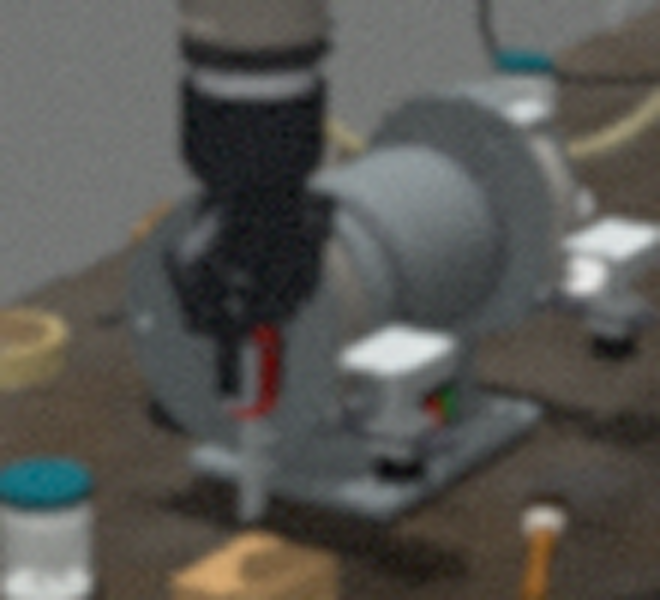

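```bash
python3 - <<'E'
from h import *
import pickle;c=pickle.load(open('c8.pkl','rb'))
r=lambda p:((p[0]+.5)/6-.5+190,(p[1]+.5)/6-.5+120)
print('slot',atz(c,r((378,425)),66), [atz(c,r(p),66).round(1) for p in [(302,395),(458,395),(302,460),(458,460)]])
for z in (94,96,98): print(z,atz(c,r((318,480)),z).round(1),atz(c,r((432,480)),z).round(1))
E
```

```text
slot [515.38149482 288.77496149  66.        ] [array([510.4, 277.1,  66. ]), array([510.7, 301.2,  66. ]), array([521. , 276.8,  66. ]), array([521.3, 301.2,  66. ])]
94 [514.9 280.4  94. ] [515.1 296.3  94. ]
96 [514.2 280.5  96. ] [514.4 296.2  96. ]
98 [513.6 280.6  98. ] [513.7 296.1  98. ]
```

Call:
carry_out(
  steps=[
    [1,-0.03,0.03,-2.2,0],
    [1,0,0,-0.8,0],
    [1,0,0,-0.8,0],
    [1,0,0,-1.2,0],
    [1,0,0,0,0],
  ],
)

```text
t: 11.7
eef_pos: [515.2, 288.2, 112.8]
eef_rot: [-179.9, 0.1, 89.3]
contact_force: [0.4, -0.5, -1.7]
finger_gap: 0.296
```

Call:
carry_out(
  steps=[
    [1,0,0,-1.3,0],
    [1,0,0,-1.2,0],
    [1,0,0,-0.7,0],
    [1,0,0,-0.4,0],
    [1,0,0,0,0],
  ],
)

```text
t: 12.12
eef_pos: [515.2, 288.7, 77.0]
eef_rot: [-179.9, 0.1, 89.3]
contact_force: [0.3, -0.3, -0.9]
finger_gap: 0.296
```

Call:
carry_out(
  steps=[
    [1,0,0,-0.2,0],
    [1,0,0,0,0],
    [1,0,0,-0.1,0],
    [1,0,0,0,0],
  ],
)

```text
t: 12.45
eef_pos: [516.0, 289.2, 75.5]
eef_rot: [180.0, -0.0, 89.3]
contact_force: [-0.7, -0.2, -1.3]
finger_gap: 0.294
```

Call:
carry_out(
  steps=[
    [1,0,0,-0.15,0],
    [1,0,0,0,0],
    [1,0,0,0,0],
  ],
)

```text
t: 12.7
eef_pos: [516.1, 289.3, 74.2]
eef_rot: [180.0, -0.0, 89.3]
contact_force: [-1.0, 0.1, 1.3]
finger_gap: 0.292
```

Seated: light contact at the original height (74.2). Now I'll press slightly, release and go up.

Call:
carry_out(
  steps=[
    [1,0,0,-0.05,0],
    [1,0,0,0,0],
    [-1,0,0,0,0],
    [-1,0,0,0,0],
    [-1,0,0,0,0],
  ],
)

```text
t: 13.12
eef_pos: [515.7, 289.0, 73.2]
eef_rot: [-180.0, 0.0, 89.3]
contact_force: [0.6, 0.3, -0.5]
finger_gap: 0.713
```

Call:
carry_out(
  steps=[
    [-1,0,0,0,0],
    [-1,0,0,0,0],
    [-1,0,0,0,0],
    [-1,0,0,0,0],
    [-1,0,0,1,0],
  ],
)

```text
t: 13.53
eef_pos: [514.8, 288.2, 82.0]
eef_rot: [-179.8, 0.1, 89.3]
contact_force: [0.7, -0.7, -0.3]
finger_gap: 0.996
```

Call:
carry_out(
  steps=[
    [-1,0,0,3,0],
    [-1,0,0,4,0],
    [-1,0,0,4,0],
    [-1,0,0,3.5,0],
    [-1,0,0,0,0],
  ],
)

```text
t: 13.95
eef_pos: [518.4, 292.4, 236.7]
eef_rot: [179.4, -0.4, 89.4]
contact_force: [0.3, 0.5, 0.3]
finger_gap: 1.003
```

```bash
python3 - <<'E'
from h import *
o=ctrl.get_obs();print(o['t'],o['eef_pos'],o['eef_rot'],o['contact_force'],o['finger_gap'])
c=cal('wrist')
snap('wrist','w9.png',None,1.5)
E
```

```text
13.95 [518.37328067 292.40825783 236.74481778] [179.41449416  -0.37993045  89.35935939] [0.26124829 0.518974   0.33399046] 1.002775189387743
```

View pics/w9.png

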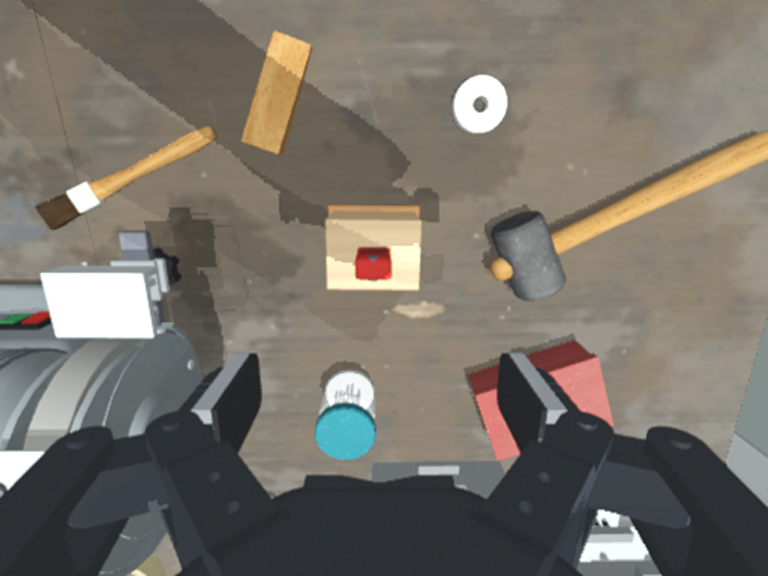

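```bash
python3 - <<'E'
from h import *
import pickle;c1=pickle.load(open('c1.pkl','rb'));c6=pickle.load(open('c6.pkl','rb'))
r=lambda p:((p[0]+.5)/6-.5+190,(p[1]+.5)/6-.5+120)
r1=lambda p:((p[0]+.5)/6-.5+125,(p[1]+.5)/6-.5+155)
print(tri(c1,r1((217,42)),c6,r((317,33))),tri(c1,r1((298,42)),c6,r((427,33))))
E
```

```text
(array([ 487.36940692, -156.45587657,   83.85909194]), np.float64(0.047136551315873514)) (array([ 487.67585301, -136.8531482 ,   83.22225712]), np.float64(0.06272080066249963))
```

Call:
carry_out(
  steps=[
    [1,0,0,2.5,0],
    [1,0,0,2.5,0],
    [1,-0.4,-3.95,0,0],
    [1,-0.4,-3.95,0,0],
    [1,-0.4,-3.95,0,0],
  ],
)

```text
t: 14.42
eef_pos: [502.9, 169.6, 277.8]
eef_rot: [-179.9, 0.0, 89.5]
contact_force: [1.4, -0.9, -0.5]
finger_gap: 0.301
```

Call:
carry_out(
  steps=[
    [1,-0.4,-3.95,0,0],
    [1,-0.4,-3.95,0,0],
    [1,-0.4,-3.95,0,0],
    [1,-0.4,-3.95,0,0],
    [1,-0.4,-3.95,0,0],
  ],
)

```text
t: 14.83
eef_pos: [482.5, -29.0, 277.7]
eef_rot: [-179.9, 0.0, 89.3]
contact_force: [0.0, -1.0, -0.7]
finger_gap: 0.001
```

Call:
carry_out(
  steps=[
    [1,-0.4,-3.95,0,0],
    [1,-0.4,-3.95,0,0],
    [1,-0.4,-3.95,0,0],
    [1,0,-0.1,0,0],
    [1,0,0,0,0],
  ],
)

```text
t: 15.25
eef_pos: [470.5, -149.2, 277.3]
eef_rot: [-179.9, -0.0, 89.0]
contact_force: [0.8, 0.4, 0.1]
finger_gap: -0.002
```

```bash
python3 - <<'E'
from h import *
o=ctrl.get_obs();print(o['t'],o['eef_pos'],o['eef_rot'],o['contact_force'],o['finger_gap'])
c=cal('wrist')
import pickle;pickle.dump(c,open('c10.pkl','wb'))
snap('wrist','w10.png',None,1.5)
E
```

```text
15.25 [ 470.53525755 -149.17800179  277.31600519] [-1.79883337e+02 -1.99918429e-02  8.90013924e+01] [0.79597613 0.4066252  0.07026994] -0.0017268024819301023
```

View pics/w10.png

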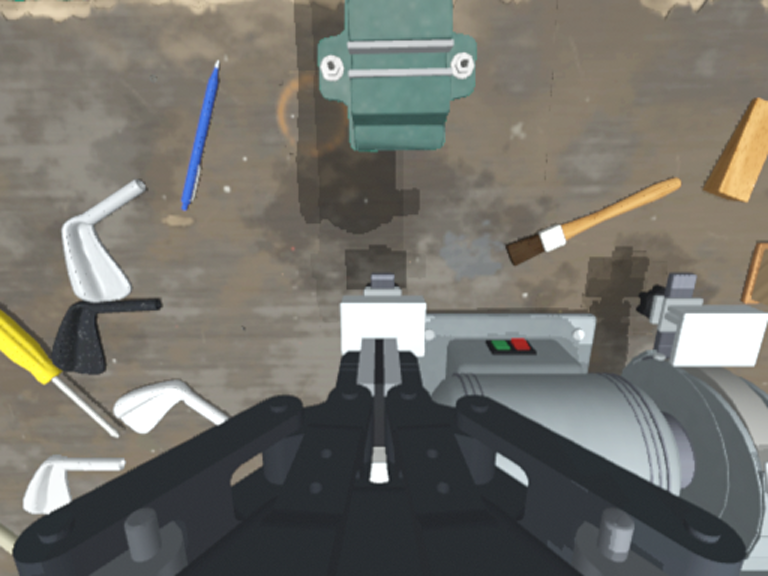

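Call:
carry_out(
  steps=[
    [1,0,0,-4,0],
    [1,0,0,-4,0],
    [1,0,0,-4,0],
    [1,0,0,-2.5,0],
    [1,0,0,-1.2,0],
  ],
)

```text
t: 15.72
eef_pos: [469.6, -143.8, 117.9]
eef_rot: [-179.7, -0.2, 89.5]
contact_force: [-0.8, -0.6, -0.0]
finger_gap: -0.006
```

Call:
carry_out(
  steps=[
    [1,0,0,0,0],
    [1,0,0,0,0],
    [1,0.6,0,0,0],
    [1,0.3,0,0,0],
    [1,0,0,0,0],
  ],
)

```text
t: 16.13
eef_pos: [483.1, -146.6, 123.1]
eef_rot: [179.8, 0.0, 89.3]
contact_force: [-0.0, -0.2, 0.4]
finger_gap: 0.004
```

Call:
carry_out(
  steps=[
    [1,0.15,0,0,0],
    [1,0,0,0,0],
  ],
)

```text
t: 16.3
eef_pos: [482.9, -146.6, 122.0]
eef_rot: [179.9, 0.0, 89.3]
contact_force: [-0.1, -0.4, 0.9]
finger_gap: -0.0
```

Call:
carry_out(
  steps=[
    [1,0.15,0,0,0],
    [1,0,0,0,0],
  ],
)

```text
t: 16.47
eef_pos: [484.0, -146.5, 121.5]
eef_rot: [180.0, 0.0, 89.3]
contact_force: [0.6, -0.3, -0.4]
finger_gap: 0.006
```

Call:
carry_out(
  steps=[
    [1,0.15,0,0,0],
    [1,0,0,0,0],
  ],
)

```text
t: 16.63
eef_pos: [485.5, -146.5, 121.3]
eef_rot: [180.0, -0.0, 89.3]
contact_force: [-0.4, 0.2, -0.4]
finger_gap: -0.0
```

Call:
carry_out(
  steps=[
    [1,0.15,0,0,0],
    [1,0,0,0,0],
  ],
)

```text
t: 16.8
eef_pos: [485.6, -146.5, 121.0]
eef_rot: [-179.8, 0.0, 89.3]
contact_force: [-4.9, -1.4, 3.4]
finger_gap: -0.003
```

Call:
carry_out(
  steps=[
    [1,0.15,0,0,0],
    [1,0,0,0,0],
  ],
)

```text
t: 16.97
eef_pos: [486.6, -146.5, 120.9]
eef_rot: [-179.8, 0.0, 89.3]
contact_force: [-6.0, -0.2, 4.7]
finger_gap: 0.002
```

Call:
carry_out(
  steps=[
    [1,0.15,0,0,0],
    [1,0,0,0,0],
  ],
)

```text
t: 17.13
eef_pos: [488.0, -146.6, 120.9]
eef_rot: [-179.8, 0.0, 89.3]
contact_force: [-5.9, 0.5, 5.1]
finger_gap: 0.004
```

Call:
carry_out(
  steps=[
    [1,0.15,0,0,0],
    [1,0.15,0,0,0],
    [1,0.15,0,0,0],
    [1,0,0,0,0],
  ],
)

```text
t: 17.47
eef_pos: [492.5, -146.7, 120.9]
eef_rot: [-179.8, 0.0, 89.3]
contact_force: [-5.8, -0.8, 4.6]
finger_gap: -0.001
```

```bash
python3 - <<'E'
from h import *
o=ctrl.get_obs();print(o['t'],o['eef_pos'],o['contact_force'])
c=cal('wrist')
import pickle;pickle.dump(c,open('c11.pkl','wb'))
snap('wrist','w11.png',None,1.5)
snap('top','t11.png',(120,130,315,235),4)
E
```

```text
17.4667 [ 492.48228252 -146.65911373  120.86422694] [-5.80636127 -0.77453258  4.63670017]
```

View pics/w11.png

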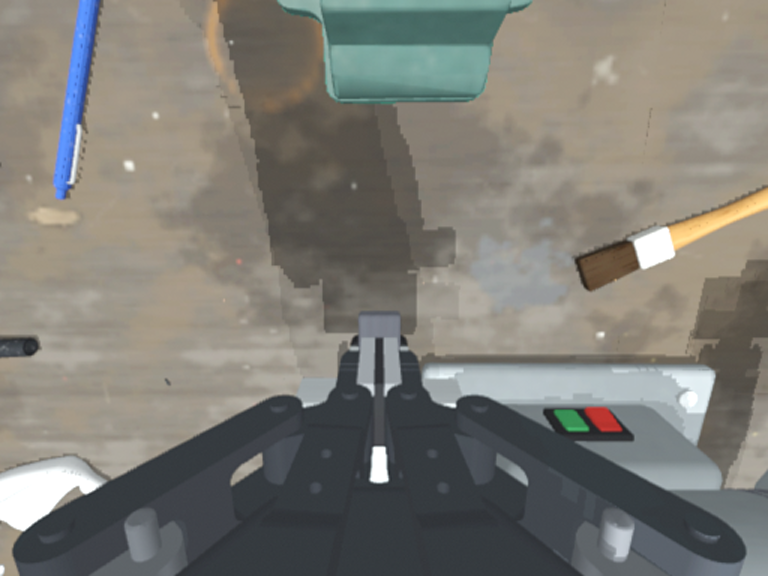

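View pics/t11.png

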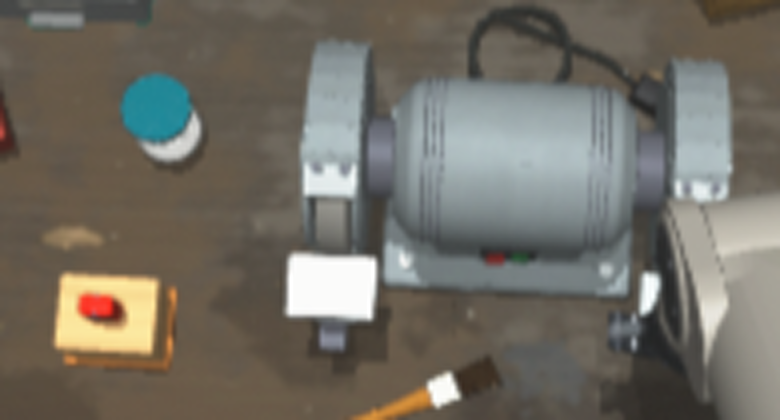

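Call:
carry_out(
  steps=[
    [1,0.1,0,0,0],
    [1,0.05,0,0,0],
    [1,0,0,0,0],
  ],
)

```text
t: 17.82
eef_pos: [493.8, -146.7, 120.8]
eef_rot: [-179.8, 0.0, 89.3]
contact_force: [-6.3, -0.9, 4.7]
finger_gap: 0.003
```

Call:
carry_out(
  steps=[
    [1,-1,0,0,0],
    [1,-1,0,0,0],
    [1,0,0,3.9,0],
    [1,0,0,3.9,0],
    [1,0,0,3.9,0],
  ],
)

```text
t: 18.23
eef_pos: [474.6, -146.0, 239.2]
eef_rot: [-179.9, -0.0, 89.4]
contact_force: [1.0, -0.8, 0.2]
finger_gap: -0.0
```

Call:
carry_out(
  steps=[
    [1,3,0,1,0],
    [1,3,0,0,0],
    [1,1,0,0,0],
    [1,0,0,0,0],
    [1,0,0,0,0],
  ],
)

```text
t: 18.65
eef_pos: [544.8, -146.0, 247.4]
eef_rot: [-179.9, -0.0, 89.4]
contact_force: [-0.2, -0.5, 0.6]
finger_gap: 0.0
```

```bash
python3 - <<'E'
from h import *
o=ctrl.get_obs();print(o['t'],o['eef_pos'],o['contact_force'])
c=cal('wrist')
import pickle;pickle.dump(c,open('c12.pkl','wb'))
snap('wrist','w12.png',(190,120,320,220),6)
E
```

```text
18.65 [ 544.84837619 -146.02920384  247.43256989] [-0.16575725 -0.52638839  0.57713186]
```

View pics/w12.png

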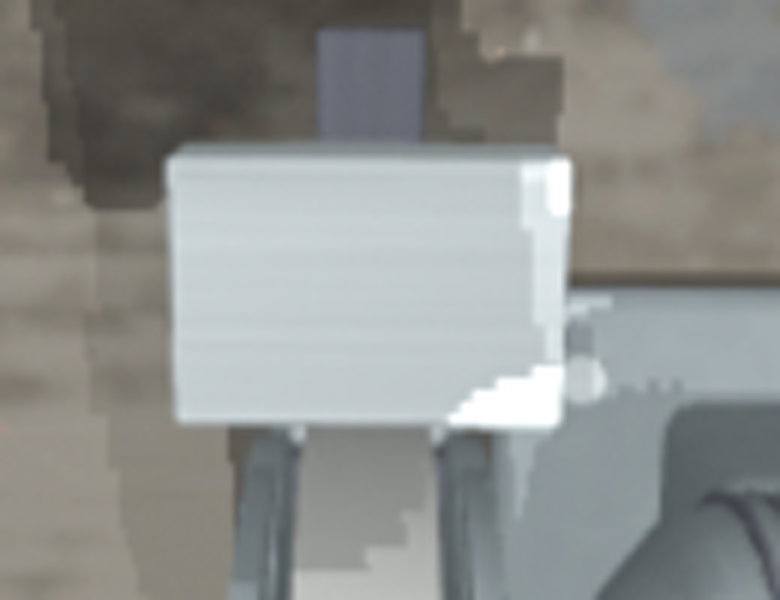

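```bash
python3 - <<'E'
from h import *
import pickle;c=pickle.load(open('c12.pkl','rb'));c6=pickle.load(open('c6.pkl','rb'));c4=pickle.load(open('c4.pkl','rb'))
def rr(x,y,k): return lambda p:((p[0]+.5)/k-.5+x,(p[1]+.5)/k-.5+y)
r=rr(190,120,6)
# subpixel edges from raw column profiles
def prof(f,u0,u1,v0,v1):
    g=cv2.cvtColor(cv2.imread(f),cv2.COLOR_BGR2GRAY)[v0:v1,u0:u1].astype(float).mean(1);return list(zip(range(v0,v1),g.round(0)))
print(prof('pics/raw_w12.png',244,258,184,202)); print(prof('pics/raw_w6.png',243,258,180,202)); print(prof('pics/raw_w4.png',246,258,190,208))
for C,F0,z in ((c,551,135),):
  for F in (549,550,551,552):
    th=np.radians(np.arange(-60,60,1.)); P=np.c_[F+75-75*np.cos(th),np.full_like(th,-146.5),135+75*np.sin(th)]
    print(F,proj(C,P)[:,1].min())
for x in (546,547,548,549,550): print(x,proj(c,[x,-147,135])[0])
print('front',[atz(c,r(p),135).round(1) for p in [(167,157),(573,158),(563,426),(178,423)]])
for x in (538,540,542): print('w6',x,proj(c6,[x,-147,135])[0])
for F in (554,555,556): 
    th=np.radians(np.arange(-60,60,1.)); P=np.c_[F+75-75*np.cos(th),np.full_like(th,112.5),135+75*np.sin(th)]
    print('w4 face',F,proj(c4,P)[:,1].min(),'edge',F-2,proj(c4,[F-2,112.5,135])[0])
E
```

```text
[(184, np.float64(199.0)), (185, np.float64(199.0)), (186, np.float64(199.0)), (187, np.float64(200.0)), (188, np.float64(202.0)), (189, np.float64(206.0)), (190, np.float64(174.0)), (191, np.float64(134.0)), (192, np.float64(127.0)), (193, np.float64(129.0)), (194, np.float64(131.0)), (195, np.float64(133.0)), (196, np.float64(134.0)), (197, np.float64(136.0)), (198, np.float64(137.0)), (199, np.float64(138.0)), (200, np.float64(140.0)), (201, np.float64(141.0))]
[(180, np.float64(201.0)), (181, np.float64(201.0)), (182, np.float64(202.0)), (183, np.float64(204.0)), (184, np.float64(205.0)), (185, np.float64(184.0)), (186, np.float64(137.0)), (187, np.float64(109.0)), (188, np.float64(107.0)), (189, np.float64(109.0)), (190, np.float64(109.0)), (191, np.float64(110.0)), (192, np.float64(113.0)), (193, np.float64(119.0)), (194, np.float64(123.0)), (195, np.float64(126.0)), (196, np.float64(130.0)), (197, np.float64(131.0)), (198, np.float64(133.0)), (199, np.float64(138.0)), (200, np.float64(144.0)), (201, np.float64(146.0))]
[(190, np.float64(195.0)), (191, np.float64(195.0)), (192,
[... 405 characters left out ...]
.0))]
549 187.78953854222686
550 188.6888743118933
551 189.5864335354303
552 190.4797199369637
546 [251.40722558 187.83317423]
547 [251.41933232 188.80534979]
548 [251.4314132  189.77544944]
549 [251.44346831 190.74347983]
550 [251.45549774 191.70944756]
front [array([ 504.3, -178.6,  135. ]), array([ 505.2, -114.7,  135. ]), array([ 549.2, -115.3,  135. ]), array([ 548. , -178.9,  135. ])]
w6 538 [251.79330068 183.24237448]
w6 540 [251.81869312 185.29821958]
w6 542 [251.84397179 187.34485345]
w4 face 554 193.79159120800526 edge 552 [252.3485404  195.39453669]
w4 face 555 194.7358710584797 edge 553 [252.35977082 196.42264398]
w4 face 556 195.6738025396535 edge 554 [252.3709757  197.44841337]
```

Call:
carry_out(
  steps=[
    [1,2,0,1,0],
    [1,3,0,0.5,0],
    [1,3,0,0,0],
    [1,0,0,0,0],
    [1,0,0,0,0],
  ],
)

```text
t: 19.12
eef_pos: [625.3, -146.1, 262.3]
eef_rot: [-179.9, -0.1, 89.4]
contact_force: [-0.7, 0.4, -0.4]
finger_gap: -0.0
```

```bash
python3 - <<'E'
from h import *
o=ctrl.get_obs();print(o['t'],o['eef_pos'],o['contact_force'])
c=cal('wrist')
import pickle;pickle.dump(c,open('c13.pkl','wb'))
print(proj(c,[[549,-147,135],[551,-147,135]]))
snap('wrist','w13.png',(200,60,310,150),7)
E
```

```text
19.1167 [ 625.27493214 -146.05790268  262.32140854] [-0.7118701   0.35269041 -0.4477117 ]
[[250.46722981 105.97111648]
 [250.49425356 108.15098699]]
```

View pics/w13.png

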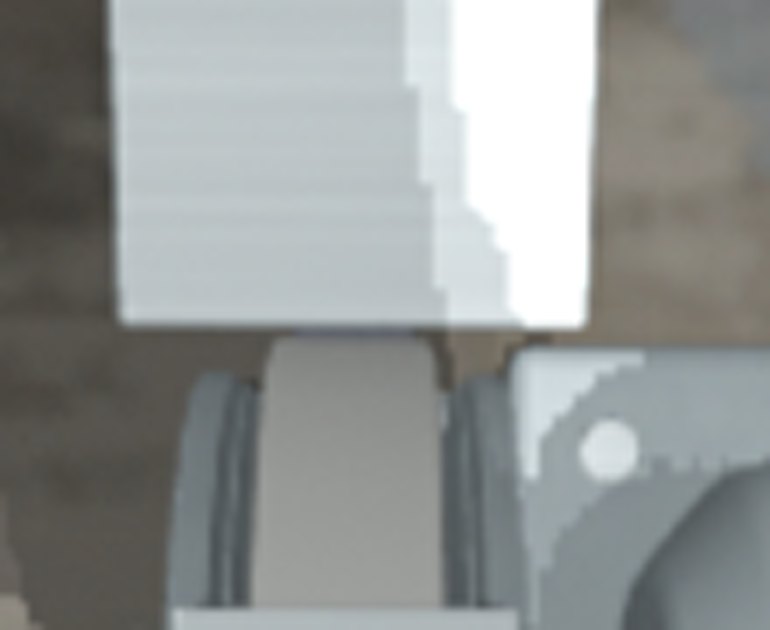

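Call:
carry_out(
  steps=[
    [1,0.1,3.7,0,0],
    [1,0.1,3.7,0,0],
    [1,0.1,3.7,0,0],
    [1,0.1,3.7,0,0],
    [1,0,3.7,0,0],
  ],
)

```text
t: 19.58
eef_pos: [628.0, 39.2, 263.3]
eef_rot: [-180.0, 0.1, 89.3]
contact_force: [0.4, -0.7, 0.3]
finger_gap: 0.002
```

Call:
carry_out(
  steps=[
    [1,0,3.7,0,0],
    [1,0,3.7,0,0],
    [1,0,0,0,0],
    [1,0,0,0,0],
    [1,0,0,0,0],
  ],
)

```text
t: 20.0
eef_pos: [628.8, 111.2, 263.1]
eef_rot: [-180.0, 0.1, 89.3]
contact_force: [0.5, -1.0, 0.5]
finger_gap: 0.001
```

```bash
python3 - <<'E'
from h import *
o=ctrl.get_obs();print(o['t'],o['eef_pos'],o['contact_force'])
c=cal('wrist')
import pickle;pickle.dump(c,open('c14.pkl','wb'))
snap('wrist','w14.png',(200,60,310,150),7)
c13=pickle.load(open('c13.pkl','rb'))
for n,cc,f in (('R',c13,'13'),('L',c,'14')):
    g=cv2.cvtColor(cv2.imread(f'pics/raw_w{f}.png'),cv2.COLOR_BGR2GRAY).astype(int)[100:116,243:260]
    print(n,[(v+100,x) for v,x in enumerate(g.mean(1).round().astype(int))],[ (v,atz(cc,(251,v),135)[0].round(1)) for v in (104,106,108,110)])
E
```

```text
20.0 [628.84503814 111.16075724 263.1368293 ] [ 0.54406633 -0.97746541  0.48993737]
R [(100, np.int64(190)), (101, np.int64(191)), (102, np.int64(192)), (103, np.int64(194)), (104, np.int64(195)), (105, np.int64(188)), (106, np.int64(140)), (107, np.int64(101)), (108, np.int64(110)), (109, np.int64(123)), (110, np.int64(129)), (111, np.int64(131)), (112, np.int64(133)), (113, np.int64(135)), (114, np.int64(136)), (115, np.int64(138))] [(104, np.float64(547.2)), (106, np.float64(549.0)), (108, np.float64(550.9)), (110, np.float64(552.7))]
L [(100, np.int64(201)), (101, np.int64(201)), (102, np.int64(202)), (103, np.int64(203)), (104, np.int64(205)), (105, np.int64(207)), (106, np.int64(188)), (107, np.int64(131)), (108, np.int64(85)), (109, np.int64(87)), (110, np.int64(94)), (111, np.int64(99)), (112, np.int64(101)), (113, np.int64(104)), (114, np.int64(105)), (115, np.int64(107))] [(104, np.float64(550.9)), (106, np.float64(552.7)), (108, np.float64(554.6)), (110, np.float64(556.4))]
```

View pics/w14.png

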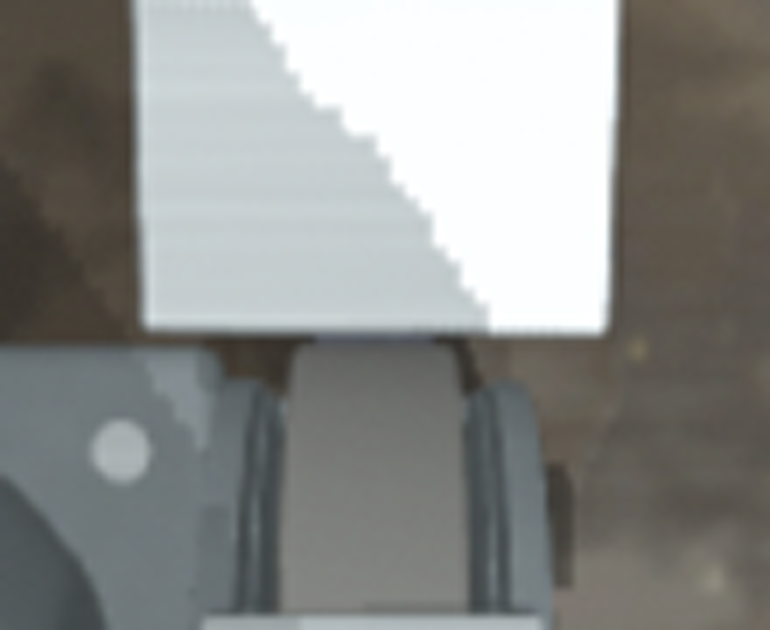

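```bash
python3 - <<'E'
from h import *
snap('top','t15.png',None,1.5)
a=cv2.imread('pics/raw_top0.png');b=cv2.imread('pics/raw_t15.png')
for n,(x0,y0,x1,y1) in dict(block=(130,192,168,228),tin=(75,138,126,180),jar=(145,142,178,175),heads=(335,100,430,260)).items():
    print(n,np.abs(a[y0:y1,x0:x1].astype(int)-b[y0:y1,x0:x1]).mean().round(2))
snap('side','s15.png',(190,140,300,255),5)
E
```

```text
block 7.7
tin 7.14
jar 6.82
heads 6.96
```

View pics/s15.png

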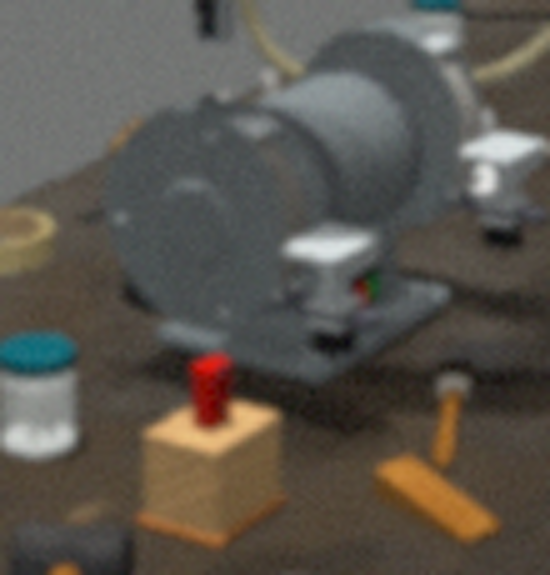

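```bash
python3 -c "
from rig import ctrl
print(ctrl.job_done())"
```

```text
the job is handed in; nothing more can be done
None
```

I checked both gaps with the gauge, corrected the right rest, put the gauge back and handed the job in at about 20 s. No verdict was reported.

- **Left wheel:** the blade jammed on the rest with about 11 N, so that gap was already right and I left the rest alone.
- **Right wheel:** the blade slipped 14 mm into a gap of about 11 mm with no resistance. I put the gauge back in its block, then pushed the rest about 8 mm towards the wheel with the closed fingers.
- **Gaps at the end:** seen from straight above, both are about 2 mm, give or take about 1 mm, and neither rest touches its wheel. A rougher oblique view put the right gap at 2.6 mm, which is still in range.
- **Gauge:** it went down to the height it was first gripped at and looks the same in its block as it did at the start.
- **Other things:** comparing the top view with the first picture showed only image noise at the block, tin, jar and golf club heads. The arm ended clear above the grinder, touching nothing.

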